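Clear the decapper bed and hold the shuttle's index plunger back

ROBOT

A 7-joint arm with a two-finger parallel gripper is mounted at the origin on the work surface. World frame = base frame: x ahead of the robot, y to its left, z up, the work surface at z = 0. Lengths are in m, angles in rad, forces in N, time in s.
With the tool pointing down it reaches from about 0.35 to 0.9 m from the base axis. Payload 8.1 kg.
Tool frame: the origin (TCP) lies on the centre line of the jaws, within the pads' length; the fingertips stand arm.finger_overhang ahead of it and the grasp point (between the pads) lies 11 mm behind it (arm.finger_overhang is the distance from the TCP to the fingertips, in m); y points along the fingers, x is the direction in which the jaws open and shut, and the axes are right-handed (so a half turn about y gives the same grasp; the last joint's range is limited). The gripper opens to 85 mm and grips with 20 to 120 N. Pads are 22 mm wide; open, the fingers measure 114 mm over their backs; the gripper's body (76 mm by 85 mm) begins 54 mm behind the grasp point. The pads swing forward as they close: fully open they stand 13 mm farther back than shut.
Start: joints at [-1.296, 0.434, 0.025, 1.573, -0.012, 1.134, -0.075], TCP at [0.231, 0.581, 0.239] pointing down, gripper open.
Joint ranges: [-2.62, 2.62], [-0.44, 2.09], [-1.27, 1.32], [0.08, 2.57], [-1.32, 4.46], [0.12, 2], [-2.74, 2.74]. Speed limits (rad/s): [2.22, 2.22, 3.01, 3.01, 3.14, 3.14, 3.14].

INTERFACE

Orientations are given as [roll, pitch, yaw] about the fixed x, y, z axes, in that order (R = Rz(yaw) Ry(pitch) Rx(roll)).
In Python, from workcell import arm gives the robot as it stands.
- The arm moves only by the shell command python3 -m handwheel 'ROWS' [FORCE]. ROWS is JSON, a list of rows, each a list of 7 numbers: the shift along the tool's x, y, z in mm, then the turn, a rotation vector about the tool's x, y, z in degrees, then the closure, from -1 (fully open) to 1 (shut). In form: [[tx, ty, tz, wx, wy, wz, fingers], ...]. A call has 1 to 12 rows; each row is the pose to reach, as a shift and turn from the pose commanded when the call began, along the tool's axes at that moment; what a row does not reach only later rows make up. A row lasts 1/8 s, in which the tool goes at most 62.5 mm and 10.7 degrees, less where a joint would pass 70% of its speed; a pose out of reach is approached as far as the arm can. A call with a gripper value outside its range is refused whole. The fingers move at their own pace and stop on an object; FORCE is the grip in N (left out, the last holds). Time passes only in rows, so rows that repeat a pose let the fingers close. It gives the time, the measured TCP pose, the force and the opening at its end, in the units of the state.
- arm.sense(): the state, without advancing time (a new reading comes with each control period).
- arm.snapshot(name): name is "scene" or "top" or "wrist"; returns a dict with "color" (480x640x3 uint8, blue, green, red), "depth" (480x640 float32, m along the optical axis (not along the pixel's ray), 0 where there is no reading), "fx", "fy", "cx", "cy" (pixels), "dist" ([k1, k2, p1, p2, k3] as OpenCV has them; the pictures are not rectified), "extrinsics" (4x4, takes a point from camera to world coordinates). Camera axes: x right, y down, z forward; pixel columns grow to the right and rows downward; lengths in m; the calibration is good to about 2 mm. A picture is of the moment at which its call begins.
- arm.finish_job(): hands the job in, once; it reports no verdict.
The state is a dict: "time_s": time; "joints": joint angles; "dq": joint speeds; "joint_torque": joint torques, N m; "position": TCP position; "tool_rot": TCP orientation; "wrist_force": force on the tool from outside, world axes, zero at the start; "wrist_torque": the same for the moment, N m; "gripper_width": finger opening in m.
Only numpy, scipy, OpenCV 4.12 (cv2) and the standard library are available. Lean on these libraries where they do the work, as an engineer would, in place of code of your own. Each camera call takes 0.05 s, during which the arm holds its last target.

TASK

Broken bits of tube cap are lying on the bed of the rack decapper in the shuttle's way: take the scraper block and wipe all four bits over the bed's near edge into the waste tray, without touching the bits with the fingers, then stand the scraper back on the bench clear of the machine. Then take the black knob of the index plunger at the loading end, pull it fully up and keep it held there, so that a colleague can slide the shuttle in; you finish while still holding the plunger up. Leave the shuttle where it is parked and the vial and the tube rack on the bench alone.

Things in the scene. Friction and masses are not known exactly. Their poses are not given: they have to be found in the camera images.
- decapper: The rack decapper, a fixed bench machine: flat aluminium bed, and a white housing 276 mm tall at its -y end. Origin on the bench under the bed; x points across the bed from the robot's side to the far side, y along the bed from housing to loading end, z up. In this frame the bed spans x -90..+110, y -250..+230 mm; the housing x -140..+160, y -510..-250 mm.
- bed_mid (a point): Point on the bed's top face, 30 mm above the bench, at x -10, y -95 mm in the decapper's frame, same axes. The bits start within 50 mm of it in x and 65 mm in y. From it, the open near edge is 80 mm towards -x, a rail 12 mm high along the far edge 102 mm towards +x, the housing's mouth 155 mm towards -y, the shuttle 115 mm towards +y.
- tray_mid (a point): Centre of the inner floor of the waste tray, 5 mm above the bench, axes as the decapper: an open steel trough below the bed's near edge, inside 66 mm (x) by 244 mm (y), walls 3 mm thick, tops 23 mm above the bench (7 mm below the bed's top). The bed's near edge lies 33.5 mm in +x of this point; a bit pushed over it drops into the tray.
- scraper_mid (a point): Centre (half-way up, 30 mm above its underside) of the loose scraper block, 160 g or so, standing on the bench: a grey sole 30 mm (its x) by 120 mm (its y), 14 mm thick, with a rubber lip along both long edges, and on it an upright grip rib 22 mm (x) by 84 mm (y) whose top is 60 mm above the underside. z up.
- chip0_mid (a point): Centre (5 mm above its underside) of a loose broken bit of tube cap, dark violet plastic, L-shaped, about 22 x 19 mm, 10 mm thick, 10 g, lying flat on the bed.
- chip1_mid (a point): Centre (5 mm above its underside) of a loose broken bit of tube cap, dark violet plastic, P-shaped, about 18 x 19 mm, 10 mm thick, 10 g, lying flat on the bed.
- chip2_mid (a point): Centre (5 mm above its underside) of a loose broken bit of tube cap, dark violet plastic, plain block, 18 x 14 mm, 10 mm thick, 10 g, lying flat on the bed.
- chip3_mid (a point): Centre (5 mm above its underside) of a loose broken bit of tube cap, dark violet plastic, L-shaped, about 19 x 19 mm, 10 mm thick, 10 g, lying flat on the bed.
- knob_mid (a point): Centre (half-way up) of the index plunger's black pull knob, round, 32 mm diameter, 24 mm tall; 104 mm above the bench when seated, at x 0, y +165 mm in the decapper's frame. It moves with the plunger. The shuttle's rack (90 mm tall above the bench) and tubes (127 mm) come within 40 mm of its axis on the decapper's -y side; the +x, -x and +y sides are free.
- bridge_top (a point): Middle of the top of the dark steel bridge that carries the plunger, 64 mm above the bench, 82 mm (decapper x) by 36 mm (y). From it a steel barrel, 26 then 20 mm wide, rises 22 mm; the seated knob's underside is 6 mm above the barrel, on a 10 mm stem.
- plunger (a joint): Travel of the sprung plunger straight up, m: 0 = pin seated (10 mm thick, 9 mm deep in the hole of the shuttle's lug), 0.015 = fully back against its stop. The spring pulls it home with 6 N at 0, rising to 10.5 N at 0.015; it snaps back when let go.
- shuttle (a joint): Position of the shuttle, m: 0 = parked at the loading end, where the plunger's pin locks it; grows as it slides in -y along the bed towards the housing. The shuttle is an grey plate carrying a white rack of 16 capped tubes, with a steel lug on its +y end. To stay at 0.
- vial: Small capped glass vial, 26 mm diameter, 50 mm tall, on the bench. Origin: centre of its underside, z up. To be left alone.
- rack: Black tube rack holding capped tubes, 70 x 130 mm, 93 mm tall over the tubes, on the bench. Origin: centre of its underside, z up. To be left alone.
Things that resemble listed ones, but are neither listed nor needed, are in the scene too. Of the things like the part that bears scraper_mid, leave any that is blue or purple; of the rest the smaller one is meant.

How it is judged:
On the way, in this order (a step that is already met when the one before it is completed fails the run):
1. the scraper is held and lifted off the bench (contact force between the fingers and scraper above 1 N and height (world z) of scraper_mid above 0.05 m), for 0.2 s.
2. all four bits lie in the waste tray while the scraper is still in hand (x of chip0_mid in the frame of tray_mid between -0.036 and 0.034 m and y of chip0_mid in the frame of tray_mid between -0.124 and 0.124 m and z of each of chip0_mid, chip1_mid, chip2_mid, chip3_mid in the frame of tray_mid below 0.018 m and x of chip1_mid in the frame of tray_mid between -0.036 and 0.034 m and y of chip1_mid in the frame of tray_mid between -0.124 and 0.124 m and x of chip2_mid in the frame of tray_mid between -0.036 and 0.034 m and y of chip2_mid in the frame of tray_mid between -0.124 and 0.124 m and x of chip3_mid in the frame of tray_mid between -0.036 and 0.034 m and y of chip3_mid in the frame of tray_mid between -0.124 and 0.124 m and contact force between the fingers and scraper above 0.5 N), for 0.2 s.
3. the scraper stands on the bench, let go and clear of the machine (height (world z) of scraper_mid below 0.045 m and contact force between scraper and decapper below 0.1 N and contact force between the fingers and scraper below 0.1 N and linear speed of scraper below 0.03 m/s), for 0.2 s.
4. the fingers hold the plunger fully up, the pin clear of its hole (value of joint plunger above 0.0125 m and contact force between the fingers and plunger above 2 N and contact force between scraper and plunger below 0.1 N), for 0.5 s.
At the end, for the whole second after the job is handed in: Fingers still hold the plunger up at least 12.5 mm of its 15 mm (2 N contact or more, scraper not propping it); all four bits lie inside the waste tray, below its rim; scraper upright (0.2 rad), still, let go on the bench, off the machine; shuttle within 6 mm of parked (all of step 3 and all of step 4 and x of chip0_mid in the frame of tray_mid between -0.036 and 0.034 m and y of chip0_mid in the frame of tray_mid between -0.124 and 0.124 m and z of each of chip0_mid, chip1_mid, chip2_mid, chip3_mid in the frame of tray_mid below 0.018 m and x of chip1_mid in the frame of tray_mid between -0.036 and 0.034 m and y of chip1_mid in the frame of tray_mid between -0.124 and 0.124 m and x of chip2_mid in the frame of tray_mid between -0.036 and 0.034 m and y of chip2_mid in the frame of tray_mid between -0.124 and 0.124 m and x of chip3_mid in the frame of tray_mid between -0.036 and 0.034 m and y of chip3_mid in the frame of tray_mid between -0.124 and 0.124 m and angle between scraper_mid's own z axis and vertical below 0.2 rad and value of joint shuttle below 0.006 m); the arm keeps its last pose, push and grip.
It fails at once if a bit of cap is touched with the fingers (contact force between the fingers and chip0 above 0.5 N or contact force between the fingers and chip1 above 0.5 N or contact force between the fingers and chip2 above 0.5 N or contact force between the fingers and chip3 above 0.5 N).
It fails at once if the shuttle is moved more than 6 mm from its parked place (value of joint shuttle above 0.006 m).
It fails at once if a bystander (vial or tube rack) is moved more than 20 mm or tipped (distance of any of vial, rack from where it was at the start of the episode above 0.02 m or angle between any of vial, rack's own z axis and vertical above 0.3 rad).
It also fails if it takes over 67 s, if anything falls off the work surface, if the arm or the gripper's body presses on something with over 40 N, if the wrist force passes 120 N, or if a joint passes its speed limit or range.

## Working session

There is one attempt and no reset: what is moved stays moved. The work goes in short steps, Python scripts to look and compute and a shell command to move; the robot and the scene stay as the last step left them, time stands still between calls to the robot, and variables do not carry over. Pictures are saved under pics/ and viewed, and the job is handed in when it is done.

```bash
ls; mkdir -p pics; python3 - <<'E'
from workcell import arm
import cv2
s=arm.sense()
for k,v in s.items(): print(k,v)
print(arm.finger_overhang)
for n in ("scene","top","wrist"):
    d=arm.snapshot(n); cv2.imwrite(f"pics/{n}0.png",d["color"])
    print(n,d["fx"],d["fy"],d["cx"],d["cy"],d["dist"],d["extrinsics"])
E
```

```text
pics
time_s 0.0
joints [-1.29557291  0.43520989  0.02496889  1.57412702 -0.0116213   1.13396196
 -0.07507174]
dq [-3.88133987e-05  7.24963857e-04 -8.82346528e-04  2.04531973e-04
  1.03431597e-03 -5.38181862e-04  3.80292566e-04]
joint_torque [-1.11509230e-04 -6.70473504e+01  1.02500729e+00 -3.16197789e+01
  1.54925179e-02  1.26179267e-02 -4.51936080e-05]
position [0.23042183 0.58043985 0.23852245]
tool_rot [-1.57091713e+00  1.55639030e-03  1.19292563e+00]
wrist_force [0.31905735 0.57092719 0.40859706]
wrist_torque [-0.01955099  0.06272301 -0.01993152]
gripper_width 0.0860081602275958
0.008
scene 552.4125557023903 552.4125557023903 321.4001673553667 237.41982228308336 [-0.01349462  0.          0.          0.          0.        ] [[-0.76541398  0.3613972  -0.53247864  1.12164825]
 [ 0.64331307  0.45157509 -0.61824609  0.87713337]
 [ 0.01702168 -0.81576467 -0.57813343  0.74989419]
 [ 0.          0.          0.          1.        ]]
top 449.5036096121227 449.5036096121227 317.07901015728845 246.75020098748212 [-0.05224137  0.          0.          0.          0.        ] [[ 0.02199607 -0.99892439  0.04081954  0.44087659]
 [-0.99911982 -0.02342239 -0.03479923  0.17125123]
 [ 0.03571789 -0.04001816 -0.99856035  0.94743931]
 [ 0.          0.          0.          1.        ]]
wrist 425.51634103501124 425.51634103501124 319.6668677189856 235.27501526215815 [-0.01292179  0.          0.          0.          0.        ] [[ 3.68894241e-01  8.97213451e-01  2.42744850e-01  1.68409097e-01]
 [ 9.29470933e-01 -3.55836308e-01 -9.72846689e-02  6.05113580e-01]
 [-9.07682459e-04  2.61512036e-01 -9.65199788e-01  3.73698638e-01]
 [ 0.00000000e+00  0.00000000e+00  0.00000000e+00  1.00000000e+00]]
```

View pics/scene0.png

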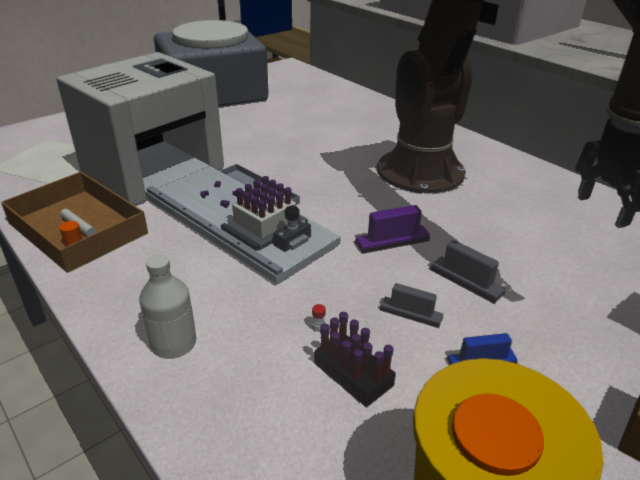

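View pics/top0.png

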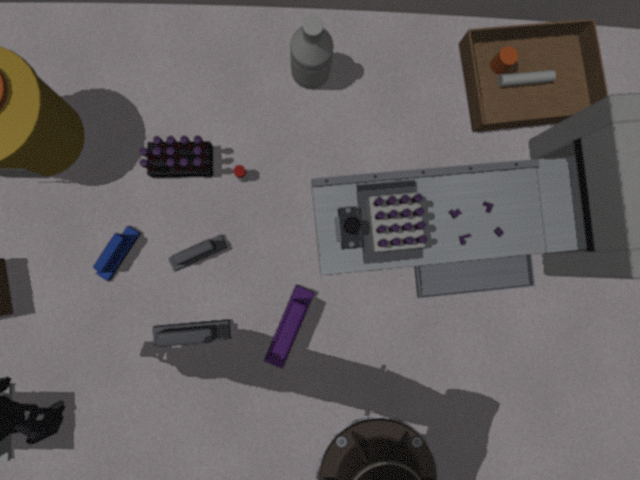

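View pics/wrist0.png

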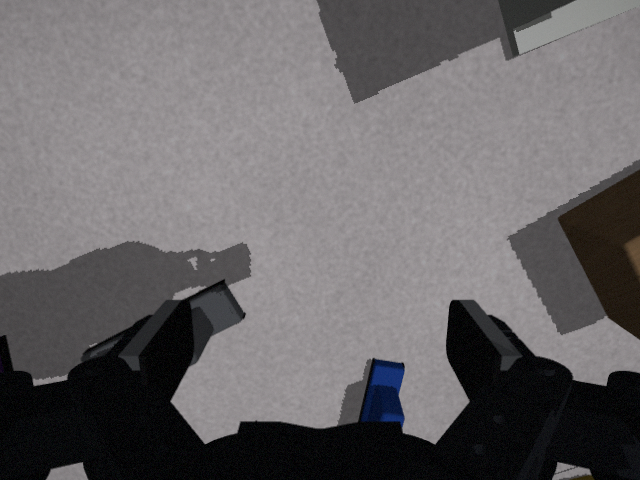

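```bash
cat > h.py <<'E'
import numpy as np, cv2
from workcell import arm
def K(d): return np.array([[d["fx"],0,d["cx"]],[0,d["fy"],d["cy"]],[0,0,1.]])
def cloud(d):
    h,w=d["depth"].shape
    u,v=np.meshgrid(np.arange(w),np.arange(h))
    p=cv2.undistortPoints(np.stack([u,v],-1).reshape(-1,1,2).astype(np.float32),K(d),np.array(d["dist"])).reshape(h,w,2)
    z=d["depth"][...,None]
    c=np.concatenate([p*z,z],-1)
    E=np.array(d["extrinsics"])
    W=c@E[:3,:3].T+E[:3,3]
    W[d["depth"]==0]=np.nan
    return W
def proj(d,P):
    E=np.linalg.inv(np.array(d["extrinsics"]))
    r,_=cv2.Rodrigues(E[:3,:3])
    q,_=cv2.projectPoints(np.atleast_2d(np.array(P,float)),r,E[:3,3],K(d),np.array(d["dist"]))
    return q.reshape(-1,2)
def ontoplane(d,uv,z):
    p=cv2.undistortPoints(np.array(uv,np.float32).reshape(-1,1,2),K(d),np.array(d["dist"])).reshape(-1,2)
    E=np.array(d["extrinsics"]); r=np.c_[p,np.ones(len(p))]@E[:3,:3].T
    t=(z-E[2,3])/r[:,2]
    return E[:3,3]+r*t[:,None]
def rect(P):
    (c,s,a)=cv2.minAreaRect((P[:,:2]*1000).astype(np.float32)); return np.round(c,1),np.round(s,1),round(a,1)
E
python3 - <<'E'
from h import *
d=arm.snapshot("top"); W=cloud(d); np.save("W.npy",W); cv2.imwrite("pics/top1.png",d["color"])
img=d["color"]
crop=cv2.resize(img[200:380,80:340],None,fx=3,fy=3,interpolation=cv2.INTER_CUBIC); cv2.imwrite("pics/scr.png",crop)
crop=cv2.resize(img[130:310,300:560],None,fx=3,fy=3,interpolation=cv2.INTER_CUBIC); cv2.imwrite("pics/bed.png",crop)
Z=W[...,2]
m=np.isfinite(Z)
print("table z",np.nanmedian(Z[380:440,220:300]))
def blob(x0,x1,y0,y1,zlo,zhi):
    w=W[y0:y1,x0:x1].reshape(-1,3); w=w[np.isfinite(w).all(1)]; w=w[(w[:,2]>zlo)&(w[:,2]<zhi)]
    return w
for n,b in dict(small=(160,235,232,275),large=(148,238,315,352),blue=(90,145,220,285),purple=(260,320,280,370)).items():
    for zl,zh in((0.006,0.02),(0.006,0.2),(0.03,0.2)):
        w=blob(*b,zl,zh); print(n,zl,len(w),rect(w),np.round(w[:,2].max(),3))
E
```

```text
table z 0.0006785248865410765
small 0.006 346 (array([465.3, 379.3]), array([ 62.8, 136.5]), 10.3) 0.02
small 0.006 932 (array([465.3, 379.3]), array([ 62.8, 136.5]), 10.3) 0.065
small 0.03 556 (array([462.4, 387. ]), array([22.7, 85.4]), 25.8) 0.065
large 0.006 455 (array([297.7, 389.8]), array([ 51.9, 165.9]), 1.2) 0.02
large 0.006 1637 (array([297.7, 389.8]), array([ 51.9, 165.9]), 1.2) 0.084
large 0.03 1036 (array([296.2, 393.5]), array([ 30. , 110.5]), 6.4) 0.084
blue 0.006 423 (array([449.3, 533.7]), array([ 83.8, 122.1]), 67.1) 0.02
blue 0.006 1185 (array([449.3, 533.7]), array([ 83.8, 122.1]), 67.1) 0.066
blue 0.03 685 (array([456.7, 551.6]), array([23.5, 85.8]), 58.2) 0.066
purple 0.006 327 (array([308.2, 190. ]), array([ 54.5, 180.3]), 67.6) 0.02
purple 0.006 1777 (array([308.2, 190. ]), array([ 54.5, 180.3]), 67.6) 0.09
purple 0.03 1061 (array([314.2, 192.6]), array([ 31.3, 119.9]), 68.3) 0.09
```

```bash
python3 - <<'E'
from h import *
W=np.load("W.npy")
# bed: z ~0.03
def blob(x0,x1,y0,y1,zlo,zhi):
    w=W[y0:y1,x0:x1].reshape(-1,3); w=w[np.isfinite(w).all(1)]; return w[(w[:,2]>zlo)&(w[:,2]<zhi)]
w=blob(300,545,150,285,0.022,0.038); print("bed",rect(w),np.median(w[:,2]))
b=w
# chips
from scipy import ndimage as N
sub=W[190:250,436:520]; m=(sub[...,2]>0.0345)&(sub[...,2]<0.06)
l,n=N.label(m)
for i in range(1,n+1):
    p=sub[l==i]; v,u=np.where(l==i)
    if len(p)>5: print(len(p),rect(p),p[:,2].max(),u.mean()+436,v.mean()+190)
w=blob(320,385,190,260,0.1,0.14); print("knob",rect(w),np.median(w[:,2]))
w=blob(320,385,190,260,0.055,0.075); print("bridge",rect(w),np.median(w[:,2]))
w=blob(410,540,250,300,0.002,0.012); print("trayfloor",rect(w),np.median(w[:,2]),len(w))
w=blob(410,540,250,300,0.018,0.026); print("traywalls",rect(w),np.median(w[:,2]),len(w))
w=blob(230,250,160,183,0.03,0.08); print("vial",rect(w),w[:,2].max())
w=blob(135,220,130,185,0.03,0.15); print("rack",rect(w),w[:,2].max())
w=blob(555,640,90,280,0.25,0.32); print("housing",rect(w),np.median(w[:,2]))
E
```

```text
bed (array([549.5, -96.3]), array([285.7, 496.1]), 1.0) 0.030079828395465746
69 (array([ 568.8, -211.9]), array([19.1, 19.5]), 75.2) 0.04318069532141322 488.07246376811594 206.53623188405797
75 (array([ 557.4, -143.5]), array([17.9, 19. ]), 38.0) 0.04439980020621337 455.0133333333333 212.26666666666665
65 (array([ 519.5, -235.8]), array([17.3, 13.5]), 45.9) 0.0437009616064743 498.24615384615385 231.01538461538462
70 (array([ 502.6, -166.5]), array([18.5, 24.1]), 16.1) 0.04408974793545317 463.9714285714286 237.72857142857143
knob (array([524.2,  56.2]), array([92.3, 72.8]), 1.0) 0.11757174308756102
bridge (array([513.5,  62.7]), array([107.2,  71.1]), 15.7) 0.06449922830244725
trayfloor (array([ 423. , -202.2]), array([ 94.9, 284.8]), 0.9) 0.005049546284536688 3482
traywalls (array([ 437.6, -196.9]), array([ 91.7, 259.3]), 6.7) 0.02254717770929654 338
vial (array([626.7, 299.6]), array([22.6, 22.7]), 58.1) 0.05504345298578406
rack (array([653.7, 426.9]), array([ 71.9, 129.7]), 1.7) 0.09766047133586309
housing (array([ 580.7, -338.7]), array([ 55.4, 300.4]), 88.9) 0.2745383435591886
```

View pics/scr.png

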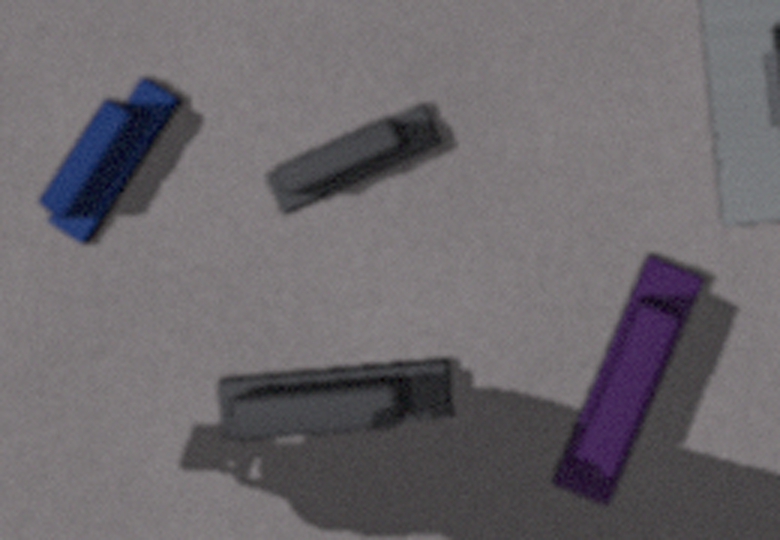

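View pics/bed.png

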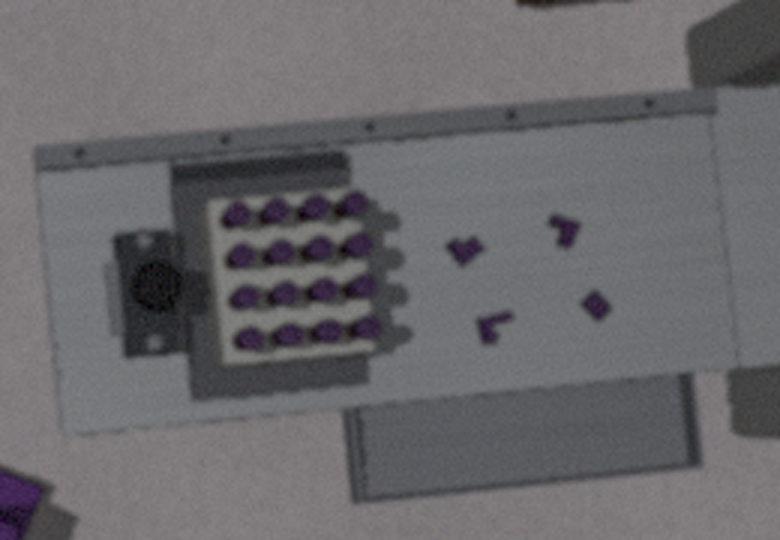

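```bash
python3 - <<'E'
from h import *
W=np.load("W.npy"); Z=np.nan_to_num(W[...,2])
near=[];
for u in list(range(330,408)):
    v=[v for v in range(150,300) if 0.024<Z[v,u]<0.036]
    near.append(W[max(v),u])
near=np.array(near)
load=[]
for v in range(195,262):
    u=[u for u in range(300,400) if 0.024<Z[v,u]<0.036]
    load.append(W[v,min(u)])
load=np.array(load)
def line(P):
    vx,vy,x,y=cv2.fitLine(P[:,:2].astype(np.float32),cv2.DIST_HUBER,0,.01,.01).ravel(); return np.degrees(np.arctan2(vy,vx)),np.array([x,y])
an,pn=line(near); al,pl=line(load)
print("near",an,pn,"load",al,pl)
far=[]
for u in range(330,530):
    v=[v for v in range(140,200) if Z[v,u]>0.03]
    far.append(W[min(v),u])
far=np.array(far); af,pf=line(far); print("far",af,pf,np.median(far[:,2]))
E
```

```text
near -83.080414 [0.43409577 0.03266621] load 6.802517 [0.51689637 0.14125322]
far -83.176476 [ 0.64586926 -0.08971865] 0.04222697564057287
```

```bash
cat >> h.py <<'E'
TH=np.radians(6.87); X=np.array([np.cos(TH),np.sin(TH)]); Y=np.array([-X[1],X[0]]); O=0.5227*X-0.1506*Y
def dec(x,y): return O+x/1000*X+y/1000*Y
def todec(p): q=np.asarray(p)[...,:2]-O; return np.stack([q@X,q@Y],-1)*1000
E
python3 - <<'E'
from h import *
W=np.load("W.npy"); Z=np.nan_to_num(W[...,2])
s=W[205:245,335:368].reshape(-1,3); k=s[(s[:,2]>0.108)&(s[:,2]<.122)]; print("knob",rect(k),np.median(k[:,2]),todec(k.mean(0)),k.mean(0),len(k), cv2.minEnclosingCircle((k[:,:2]*1000).astype(np.float32)))
print("exp knob",dec(0,165),"tray",dec(-123.5,0)) 
w=W[255:300,405:545].reshape(-1,3); w=w[(w[:,2]<0.01)]; 
t=todec(w); 
t=t[(t[:,0]<-90)]
fl=W[265:292,420:530].reshape(-1,3); print("floor z",np.median(fl[:,2]))
img=None
# tray walls
w=W[240:305,400:550].reshape(-1,3); w=w[(w[:,2]>0.017)&(w[:,2]<.026)]; t=todec(w); print("walls dec extents",np.percentile(t,[1,5,50,95,99],axis=0))
for c in [(568.8,-211.9),(557.4,-143.5),(519.5,-235.8),(502.6,-166.5)]: print("chip dec",todec(np.array(c)/1000))
print("bedmid",dec(-10,-95))
E
```

```text
knob (array([517.9,  77.2]), array([29.2, 29.7]), 47.9) 0.11566770775666324 [  0.56897921 165.4774137 ] [0.51773237 0.07736247 0.11538044] 215 ((517.8101196289062, 77.43376159667969), 15.50105094909668)
exp knob [0.51722459 0.07682042] tray [ 0.41434811 -0.1017676 ]
floor z nan
walls dec extents [[-157.51705195 -250.49434534]
 [-157.19497805 -248.95504418]
 [-149.69154952 -145.53894815]
 [ -90.66815866   31.19709325]
 [ -65.2980323    31.97432855]]
chip dec [  16.66923253 -127.81673979]
chip dec [ 13.53288717 -58.54421033]
chip dec [ -35.13564554 -145.64802152]
chip dec [-43.62484619 -74.82406038]
bedmid [ 0.53839681 -0.18250897]
```

```bash
python3 - <<'E'
from h import *
from scipy import ndimage as N
W=np.load("W.npy")
s=W[232:275,160:235].reshape(-1,3); t=s[s[:,2]>0.056]; print("rib top",rect(t),np.median(t[:,2]),t.mean(0),len(t))
s=W[232:275,160:235].reshape(-1,3); t=s[(s[:,2]>0.010)&(s[:,2]<.018)]; print("sole",rect(t),np.median(t[:,2]))
sub=W[190:250,436:520]; m=(sub[...,2]>0.0345)&(sub[...,2]<0.06)
l,n=N.label(m)
for i in range(1,n+1):
    p=sub[l==i]
    if len(p)>5: q=todec(p); print("chip ext",q.min(0),q.max(0))
sub=W[190:250,370:440].reshape(-1,3); q=todec(sub); k=(sub[:,2]>.05); print("tubes rack dec ext", np.nanmin(q[k],0),np.nanmax(q[k],0),np.nanmax(sub[k,2]))
E
```

```text
rib top (array([462.2, 387.2]), array([22.2, 84.9]), 25.5) 0.06038150770722289 [0.46206361 0.386414   0.06026148] 468
sole (array([461.9, 386.7]), array([ 30.6, 121.4]), 26.1) 0.01450362784363024
chip ext [   5.71076774 -139.13913399] [  27.85500062 -120.72454204]
chip ext [  2.23294151 -69.77361408] [ 20.83852559 -46.6483693 ]
chip ext [ -45.54695831 -155.38099364] [ -24.74949215 -136.504048  ]
chip ext [-54.56276824 -85.73846709] [-33.02947337 -62.42091087]
tubes rack dec ext [-52.79977122  25.94496544] [ 55.66444955 125.42465571] 0.13161835691505985
```

```bash
cat >> h.py <<'E'
from scipy.spatial.transform import Rotation as R
def go(x,y,z,yaw=None,yawdeg=None):
    s=arm.sense(); R0=R.from_euler('xyz',s["tool_rot"]); p=np.array(s["position"])
    if yawdeg is None: yawdeg=np.degrees(s["tool_rot"][2])
    R1=R.from_euler('xyz',[-90,0,yawdeg],degrees=True)
    print("pos",np.round(p*1000,1),"rpy",np.round(np.degrees(s["tool_rot"]),2),"w",round(s["gripper_width"]*1000,1),"t",s["time_s"],"F",np.round(s["wrist_force"],1))
    print("shift mm",np.round(R0.inv().apply(np.array([x,y,z])-p)*1000,1),"turn deg",np.round(np.degrees((R0.inv()*R1).as_rotvec()),2))
E
python3 -c "
from h import *
go(.462,.3868,.15,yawdeg=25.7)"
```

```text
pos [230.5 580.6 238.8] rpy [-9.001e+01  6.000e-02  6.835e+01] w 85.3 t 0.2 F [ 0.3 -0.4 -0.5]
shift mm [ -94.6   88.9 -286.7] turn deg [ 3.000e-02  4.265e+01 -5.000e-02]
```

```bash
python3 -m handwheel '[[-15,5,-45,0,7,0,-1],[-30,15,-90,0,14,0,-1],[-45,30,-140,0,21,0,-1],[-60,45,-190,0,28,0,-1],[-75,60,-235,0,35,0,-1],[-88,75,-265,0,40,0,-1],[-94.6,88.9,-286.7,0,42.65,0,-1],[-94.6,88.9,-286.7,0,42.65,0,-1],[-94.6,88.9,-286.7,0,42.65,0,-1]]' 60; python3 - <<'E'
from h import *
go(.462,.3868,.034,yawdeg=25.7)
d=arm.snapshot("wrist"); cv2.imwrite("pics/w1.png",d["color"])
W=cloud(d); m=(W[...,2]>0.056)&(W[...,2]<.064)&(abs(W[...,0]-.462)<.07)&(abs(W[...,1]-.387)<.07)
print(rect(W[m]),m.sum())
E
```

```text
time_s: 1.32
position: [0.4612, 0.3887, 0.1506]
tool_rot: [-1.57, 0.0, 0.451]
wrist_force: [-0.5, -0.4, -0.6]
gripper_width: 0.0854
pos [461.2 388.7 150.6] rpy [-8.994e+01  1.000e-02  2.586e+01] w 85.4 t 1.325 F [-0.5 -0.4 -0.6]
shift mm [-1.000e-01  1.166e+02 -2.200e+00] turn deg [-0.06  0.16 -0.01]
(array([461.7, 385.7]), array([22. , 83.4]), 26.0) 5541
```

View pics/w1.png

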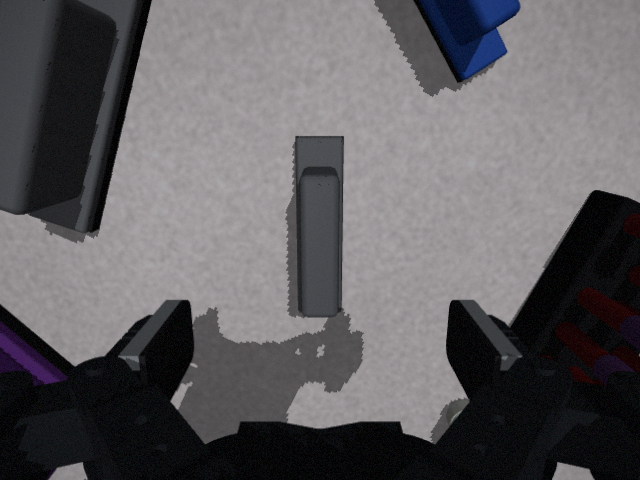

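```bash
python3 -m handwheel '[[0,50,-0.5,0,0,0,-1],[0,95,-0.5,0,0,0,-1],[0,116,-0.5,0,0,0,-1],[0,116,-0.5,0,0,0,-1],[0,116,-0.5,0,0,0,0.2],[0,116,-0.5,0,0,0,1],[0,116,-0.5,0,0,0,1],[0,116,-0.5,0,0,0,1],[0,116,-0.5,0,0,0,1],[0,116,-0.5,0,0,0,1],[0,116,-0.5,0,0,0,1]]' 70; python3 - <<'E'
from h import *
go(.462,.3868,.034,yawdeg=25.7)
E
```

```text
time_s: 2.75
position: [0.4626, 0.3871, 0.0352]
tool_rot: [-1.57, -0.001, 0.448]
wrist_force: [-1.3, -1.3, 7.5]
gripper_width: 0.0211
pos [462.6 387.1  35.2] rpy [-8.997e+01 -5.000e-02  2.570e+01] w 21.1 t 2.75 F [-1.3 -1.3  7.5]
shift mm [-0.7  1.2 -0. ] turn deg [-0.03 -0.    0.05]
```

```bash
python3 -m handwheel '[[0,-15,0,0,0,0,1],[0,-40,0,0,0,0,1],[0,-80,0,0,0,0,1],[0,-120,0,0,0,0,1],[0,-160,0,0,0,0,1],[0,-190,0,0,0,0,1],[0,-190,0,0,0,0,1],[0,-190,0,0,0,0,1]]' 70; python3 - <<'E'
from h import *
x,y=dec(58,-152); print(x,y)
go(x,y,.224,yawdeg=6.87)
d=arm.snapshot("wrist"); cv2.imwrite("pics/w2.png",d["color"])
E
```

```text
time_s: 3.75
position: [0.4619, 0.3864, 0.224]
tool_rot: [-1.571, 0.001, 0.449]
wrist_force: [-0.1, 0.8, -2.1]
gripper_width: 0.021
0.6127267464953523 -0.23096576397643975
pos [461.9 386.4 224. ] rpy [-9.001e+01  5.000e-02  2.570e+01] w 21.0 t 3.75 F [-0.1  0.8 -2.1]
shift mm [-1.317e+02  2.000e-01 -6.217e+02] turn deg [ 0.02 18.83 -0.05]
```

View pics/w2.png

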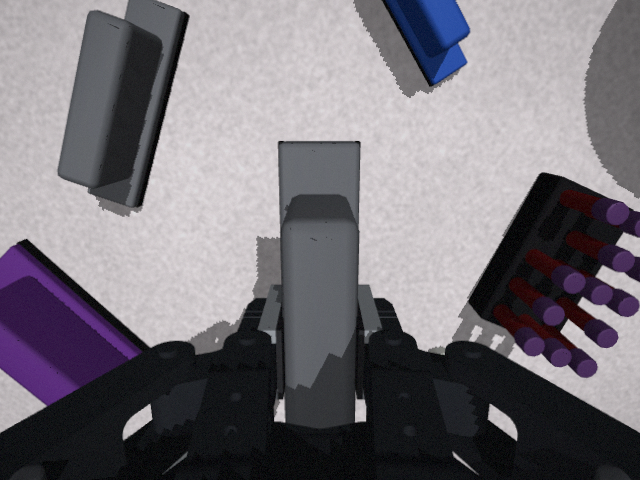

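```bash
python3 -m handwheel '[[-6,0,-30,0,2,0,1],[-17,0,-82,0,4,0,1],[-30,0,-142,0,6,0,1],[-42,0,-202,0,8,0,1],[-55,0,-262,0,10,0,1],[-68,0,-322,0,12,0,1],[-81,0,-382,0,14,0,1],[-94,0,-442,0,15,0,1],[-106,0,-502,0,16,0,1],[-118,0,-555,0,17,0,1],[-127,0,-598,0,18,0,1],[-131.7,0,-621.7,0,18.83,0,1]]' 70; python3 - <<'E'
from h import *
x,y=dec(58,-152); print(x,y)
go(x,y,.0665,yawdeg=6.87)
d=arm.snapshot("wrist"); cv2.imwrite("pics/w3.png",d["color"])
d=arm.snapshot("scene"); cv2.imwrite("pics/s3.png",d["color"])
E
```

```text
time_s: 5.3
position: [0.6119, -0.2342, 0.2234]
tool_rot: [-1.571, 0.002, 0.115]
wrist_force: [0.8, 1.0, -1.2]
gripper_width: 0.0211
0.6127267464953523 -0.23096576397643975
pos [ 611.9 -234.2  223.4] rpy [-90.04   0.13   6.58] w 21.1 t 5.3 F [ 0.8  1.  -1.2]
shift mm [  1.6 156.9   3.3] turn deg [ 0.04 -0.29 -0.13]
```

View pics/w3.png

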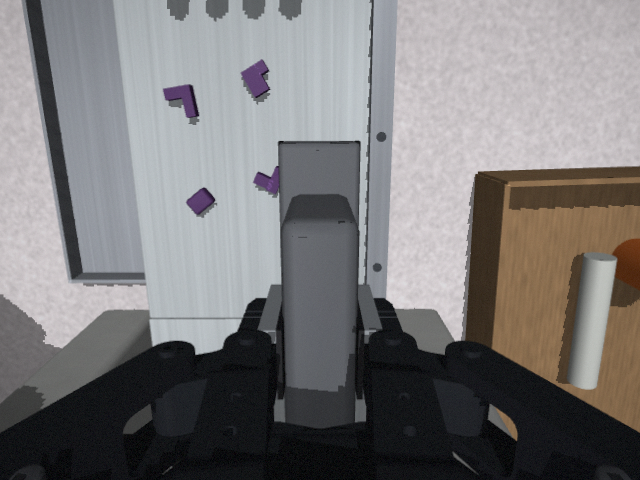

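View pics/s3.png

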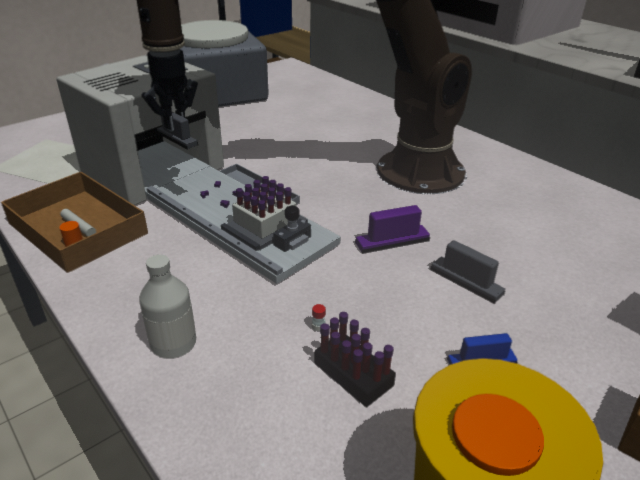

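```bash
python3 -m handwheel '[[0,40,0,0,0,0,1],[0,85,0,0,0,0,1],[0,120,0,0,0,0,1],[0,142,0,0,0,0,1],[0,152,0,0,0,0,1],[0,157,0,0,0,0,1],[0,157,0,0,0,0,1]]' 70; python3 - <<'E'
from h import *
x,y=dec(58,-152)
go(x,y,.0665,yawdeg=6.87)
print(todec(arm.sense()["position"]))
d=arm.snapshot("wrist"); cv2.imwrite("pics/w4.png",d["color"])
E
```

```text
time_s: 6.28
position: [0.6136, -0.2303, 0.0679]
tool_rot: [-1.571, -0.001, 0.12]
wrist_force: [-0.2, 0.1, -2.5]
gripper_width: 0.0207
pos [ 613.6 -230.3   67.9] rpy [-9.00e+01 -4.00e-02  6.89e+00] w 20.7 t 6.275 F [-0.2  0.1 -2.5]
shift mm [-1.   1.4 -0.6] turn deg [0.   0.02 0.04]
[  58.95077687 -151.41570781]
```

View pics/w4.png

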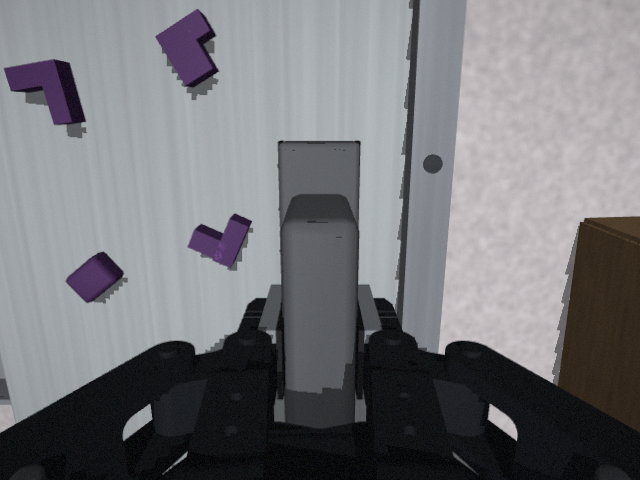

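```bash
python3 -m handwheel '[[-6,1.5,0,0,0,0,1],[-18,1.5,0,0,0,0,1],[-31,1.5,0,0,0,0,1],[-44,1.5,0,0,0,0,1],[-57,1.5,0,0,0,0,1],[-70,1.5,0,0,0,0,1],[-83,1.5,0,0,0,0,1],[-96,1.5,0,0,0,0,1],[-109,1.5,0,0,0,0,1],[-122,1.5,0,0,0,0,1],[-135,1.5,0,0,0,0,1],[-147,1.5,0,0,0,0,1]]' 70; python3 - <<'E'
from h import *
x,y=dec(58,-152)
go(x,y,.0665,yawdeg=6.87)
print(todec(arm.sense()["position"]))
d=arm.snapshot("wrist"); cv2.imwrite("pics/w5.png",d["color"])
d=arm.snapshot("top"); cv2.imwrite("pics/t5.png",cv2.resize(d["color"][160:320,380:600],None,fx=3,fy=3))
E
```

```text
time_s: 7.82
position: [0.4664, -0.2482, 0.0659]
tool_rot: [-1.571, 0.0, 0.12]
wrist_force: [0.2, 0.3, -2.0]
gripper_width: 0.0211
pos [ 466.4 -248.2   65.9] rpy [-9.00e+01  1.00e-02  6.86e+00] w 21.1 t 7.825 F [ 0.2  0.3 -2. ]
shift mm [147.4  -0.6  -0.3] turn deg [-0.   -0.01 -0.01]
[ -89.35142446 -151.65465269]
```

View pics/w5.png

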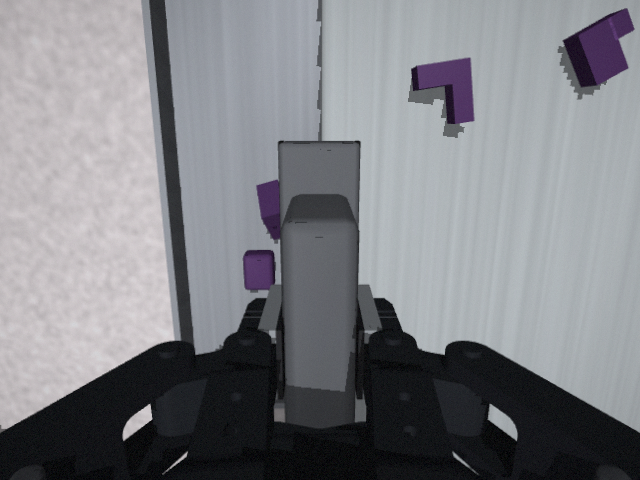

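View pics/t5.png

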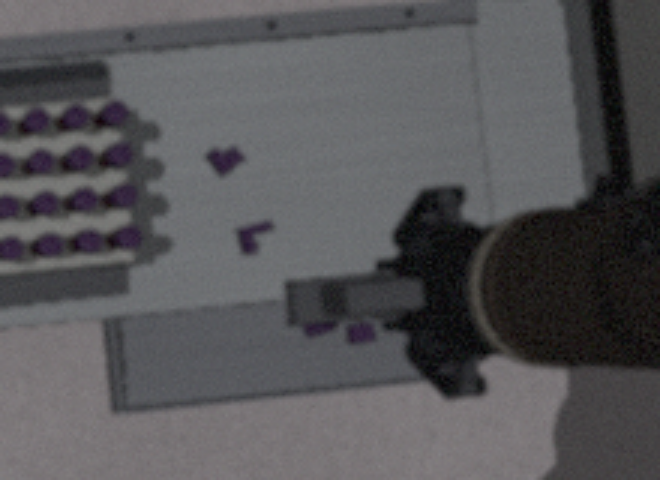

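```bash
python3 -m handwheel '[[0,-20,0,0,0,0,1],[0,-50,0,0,0,0,1],[30,-60,20,0,0,0,1],[75,-60,45,0,0,0,1],[120,-60,70,0,0,0,1],[147,-60,86,0,0,0,1],[147,-50,86,0,0,0,1],[147,-25,86,0,0,0,1],[147,-7,86,0,0,0,1],[147,0,86,0,0,0,1],[147,0.5,86,0,0,0,1]]' 70; python3 - <<'E'
from h import *
x,y=dec(58,-66)
go(x,y,.0665,yawdeg=6.87)
print(todec(arm.sense()["position"]))
d=arm.snapshot("wrist"); cv2.imwrite("pics/w6.png",d["color"])
E
```

```text
time_s: 9.3
position: [0.6028, -0.1457, 0.0656]
tool_rot: [-1.571, 0.0, 0.119]
wrist_force: [-0.6, 0.1, -1.3]
gripper_width: 0.0212
pos [ 602.8 -145.7   65.6] rpy [-89.99   0.     6.82] w 21.2 t 9.3 F [-0.6  0.1 -1.3]
shift mm [-0.3 -0.9  0.1] turn deg [-0.01 -0.05 -0.  ]
[ 58.31601437 -66.13987596]
```

View pics/w6.png

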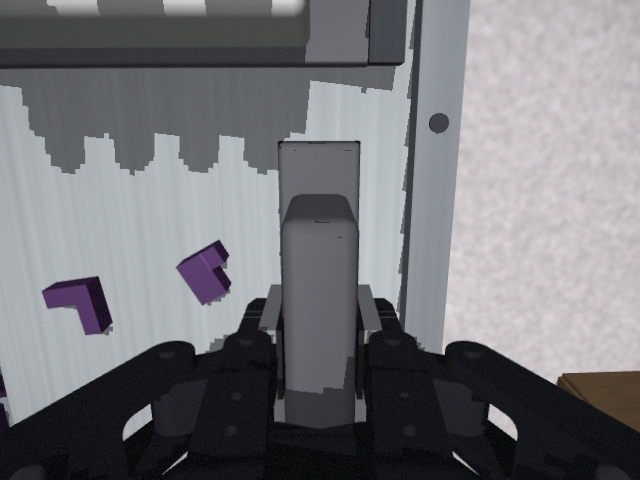

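```bash
python3 -m handwheel '[[-6,-0.5,0,0,0,0,1],[-18,-0.5,0,0,0,0,1],[-31,-0.5,0,0,0,0,1],[-44,-0.5,0,0,0,0,1],[-57,-0.5,0,0,0,0,1],[-70,-0.5,0,0,0,0,1],[-83,-0.5,0,0,0,0,1],[-96,-0.5,0,0,0,0,1],[-109,-0.5,0,0,0,0,1],[-122,-0.5,0,0,0,0,1],[-135,-0.5,0,0,0,0,1],[-147,-0.5,0,0,0,0,1]]' 70; python3 -m handwheel '[[0,-10,0,0,0,0,1],[0,-35,0,0,0,0,1],[0,-65,0,0,0,0,1],[0,-70,0,0,0,0,1],[0,-70,0,0,0,0,1]]' 70; python3 - <<'E'
from h import *
x,y=dec(-88,-66)
go(x,y,.0665,yawdeg=6.87)
print(todec(arm.sense()["position"]))
d=arm.snapshot("wrist"); cv2.imwrite("pics/w7.png",d["color"])
d=arm.snapshot("top"); cv2.imwrite("pics/t7.png",cv2.resize(d["color"][160:320,380:600],None,fx=3,fy=3))
E
```

```text
time_s: 10.85
position: [0.4561, -0.1629, 0.0659]
tool_rot: [-1.571, 0.0, 0.12]
wrist_force: [-0.2, -0.2, -2.2]
gripper_width: 0.0207
time_s: 11.48
position: [0.4575, -0.1625, 0.1361]
tool_rot: [-1.571, -0.001, 0.12]
wrist_force: [-0.8, 0.9, -1.3]
gripper_width: 0.0212
pos [ 457.5 -162.5  136.1] rpy [-9.0e+01 -6.0e-02  6.9e+00] w 21.2 t 11.475 F [-0.8  0.9 -1.3]
shift mm [-0.1 69.6 -0.5] turn deg [0.   0.03 0.06]
[-87.9362373  -65.48526283]
```

View pics/w7.png

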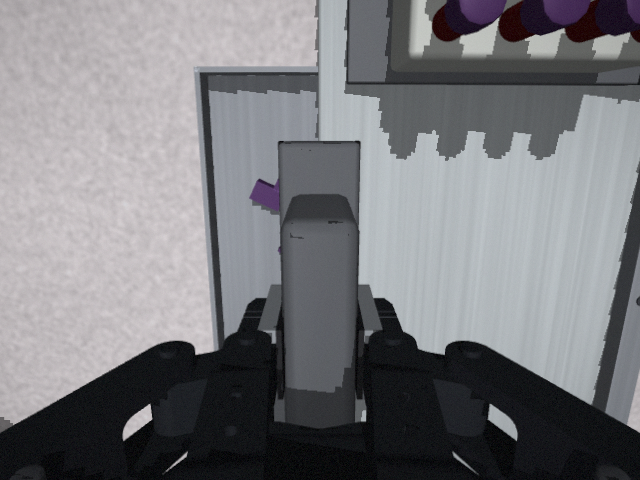

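View pics/t7.png

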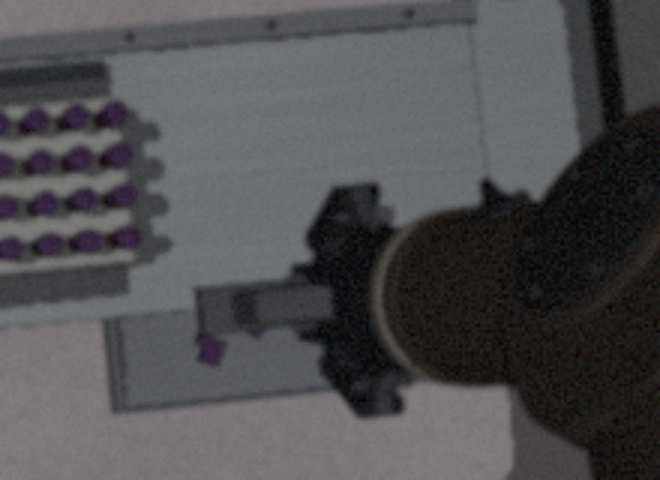

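```bash
python3 -m handwheel '[[0,-30,0,0,0,0,1],[0,-70,10,0,0,0,1],[0,-88,50,0,0,0,1],[5,-88,105,0,0,0,1],[10,-88,160,0,0,0,1],[18,-88,215,0,0,0,1],[25,-88,270,0,-3,0,1],[32,-88,325,0,-7,0,1],[40,-88,380,0,-11,0,1],[50,-88,440,0,-15,0,1],[60,-88,500,0,-18,0,1]]' 70; python3 - <<'E'
from h import *
from scipy import ndimage as N
go(.462,.3868,.036,yawdeg=25.7)
d=arm.snapshot("top"); cv2.imwrite("pics/t8.png",cv2.resize(d["color"][160:320,380:600],None,fx=3,fy=3))
W=cloud(d); hsv=cv2.cvtColor(d["color"],cv2.COLOR_BGR2HSV)
b,g,r=[d["color"][...,i].astype(int) for i in range(3)]
m=((b-g)>15)&((r-g)>3); 
m[:,:430]=0; m[:225]=0; m[310:]=0;m[:,540:]=0
l,n=N.label(m)
tm=dec(-123.5,-95)
for i in range(1,n+1):
    p=W[l==i]
    if len(p)>8: v,u=np.where(l==i); print(len(p),u.mean(),v.mean(),"tray frame mm",np.round(todec(np.nanmedian(p,0))-[-123.5,-95],1),"topz",np.round(np.nanmax(p[:,2])*1000,1))
E
```

```text
time_s: 12.95
position: [0.4564, 0.3425, 0.2227]
tool_rot: [-1.571, 0.002, 0.436]
wrist_force: [1.8, 0.5, -0.8]
gripper_width: 0.0212
pos [456.4 342.5 222.7] rpy [-9.002e+01  9.000e-02  2.497e+01] w 21.2 t 12.95 F [ 1.8  0.5 -0.8]
shift mm [ 24.1 186.7  37.9] turn deg [ 0.02 -0.73 -0.09]
35 464.0 268.0 tray frame mm [18.8 25.3] topz 28.4
43 486.4186046511628 268.3720930232558 tray frame mm [ 13.7 -24.6] topz 27.2
46 499.9782608695652 270.60869565217394 tray frame mm [  4.3 -56. ] topz 19.1
58 449.6551724137931 276.05172413793105 tray frame mm [ 4.8 54.3] topz 21.1
```

View pics/t8.png

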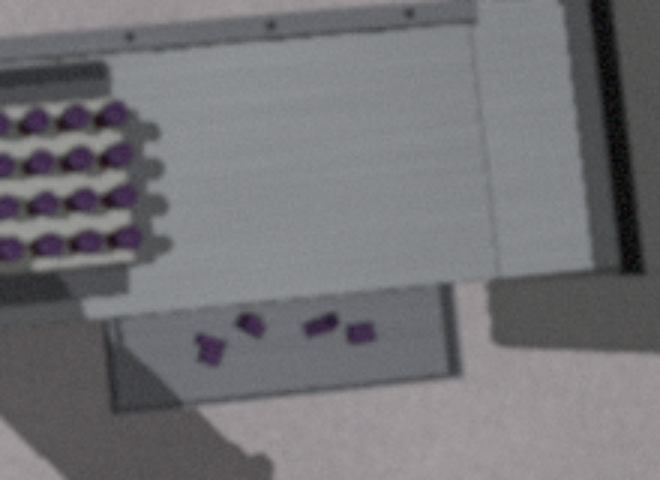

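```bash
python3 -m handwheel '[[12,5,20,0,-0.7,0,1],[24,30,38,0,-0.7,0,1],[24,80,38,0,-0.7,0,1],[24,130,38,0,-0.7,0,1],[24,165,38,0,-0.7,0,1],[24,180,38,0,-0.7,0,1],[24,185,38,0,-0.7,0,1],[24,187,38,0,-0.7,0,1],[24,188,38,0,-0.7,0,1],[24,188,38,0,-0.7,0,1]]' 70; python3 - <<'E'
from h import *
go(.462,.3868,.035,yawdeg=25.7)
E
```

```text
time_s: 14.25
position: [0.463, 0.3858, 0.0367]
tool_rot: [-1.57, -0.001, 0.446]
wrist_force: [-0.2, 0.0, -1.9]
gripper_width: 0.0216
pos [463.  385.8  36.7] rpy [-8.997e+01 -7.000e-02  2.557e+01] w 21.6 t 14.25 F [-0.2  0.  -1.9]
shift mm [-0.4  1.7  1.3] turn deg [-0.03 -0.13  0.07]
```

```bash
python3 -m handwheel '[[0,1,0,0,0,0,1],[0,2,0,0,0,0,1],[0,2.5,0,0,0,0,1],[0,2.5,0,0,0,0,0.6],[0,2.5,0,0,0,0,0.2],[0,2.5,0,0,0,0,-0.2],[0,2,0,0,0,0,-0.6],[0,1,0,0,0,0,-1],[0,1,0,0,0,0,-1],[0,1,0,0,0,0,-1]]' 70; python3 - <<'E'
from h import *
go(.462,.3868,.2,yawdeg=25.7)
d=arm.snapshot("wrist"); cv2.imwrite("pics/w9.png",d["color"])
E
```

```text
time_s: 15.5
position: [0.4627, 0.3854, 0.0349]
tool_rot: [-1.571, -0.0, 0.446]
wrist_force: [-0.7, -0.4, -0.8]
gripper_width: 0.0854
pos [462.7 385.4  34.9] rpy [-90.    -0.    25.57] w 85.4 t 15.5 F [-0.7 -0.4 -0.8]
shift mm [   0.  -165.1    1.5] turn deg [-0.   -0.13  0.  ]
```

View pics/w9.png

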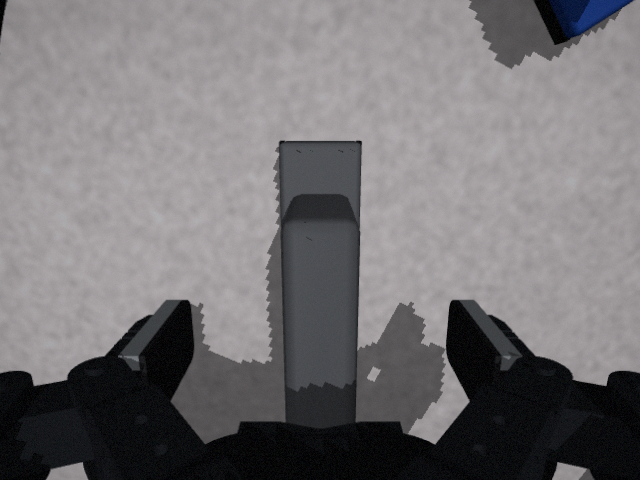

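```bash
python3 -m handwheel '[[0,-20,0,0,0,0,-1],[0,-60,0,0,0,0,-1],[0,-110,0,0,0,0,-1],[0,-160,0,0,0,0,-1],[0,-180,0,0,0,0,-1]]' 70; python3 - <<'E'
from h import *
x,y=dec(0,165.3)
go(x,y,.2,yawdeg=6.87)
E
```

```text
time_s: 16.18
position: [0.4636, 0.3861, 0.2183]
tool_rot: [-1.569, -0.004, 0.446]
wrist_force: [0.0, 0.2, -0.0]
gripper_width: 0.0854
pos [463.6 386.1 218.3] rpy [-89.91  -0.25  25.56] w 85.4 t 16.175 F [ 0.   0.2 -0. ]
shift mm [ -85.1   17.5 -301.9] turn deg [-0.13 18.69  0.23]
```

```bash
python3 -m handwheel '[[-9,0,-30,0,2,0,-1],[-22,0,-80,0,5,0,-1],[-36,0,-130,0,8,0,-1],[-50,0,-180,0,11,0,-1],[-65,5,-230,0,14,0,-1],[-76,10,-272,0,17,0,-1],[-85,15,-301,0,18.7,0,-1],[-85,15,-301,0,18.7,0,-1],[-85,15,-301,0,18.7,0,-1]]' 70; python3 - <<'E'
from h import *
x,y=dec(0,165.3)
go(x,y,.097,yawdeg=6.87)
d=arm.snapshot("wrist"); cv2.imwrite("pics/w10.png",d["color"]); W=cloud(d)
m=(W[...,2]>.11)&(W[...,2]<.121)&(np.hypot(W[...,0]-x,W[...,1]-y)<.024); p=W[m]
print(m.sum(),cv2.minEnclosingCircle((p[:,:2]*1000).astype(np.float32)),np.median(p[:,2]),p.mean(0),(x,y))
d=arm.snapshot("top"); cv2.imwrite("pics/t10.png",d["color"]); W=cloud(d)
s=W[232:280,150:240].reshape(-1,3); t=s[s[:,2]>0.056]; print("scraper rib top",rect(t),np.median(t[:,2]),len(t))
E
```

```text
time_s: 17.3
position: [0.5158, 0.078, 0.2]
tool_rot: [-1.57, -0.0, 0.121]
wrist_force: [0.0, 0.9, -0.9]
gripper_width: 0.0857
pos [515.8  78.  200. ] rpy [-89.97  -0.     6.91] w 85.7 t 17.3 F [ 0.   0.9 -0.9]
shift mm [  1.3 103.   -1.1] turn deg [-0.03  0.04  0.  ]
2472 ((517.6875, 76.33979797363281), 15.908119201660156) 0.11601966791625833 [0.51749401 0.07780012 0.11560745] (np.float64(0.5171887010205574), np.float64(0.0771182697982043))
scraper rib top (array([463.1, 385.7]), array([22.1, 84.7]), 25.3) 0.060338445293074194 470
```

View pics/w10.png

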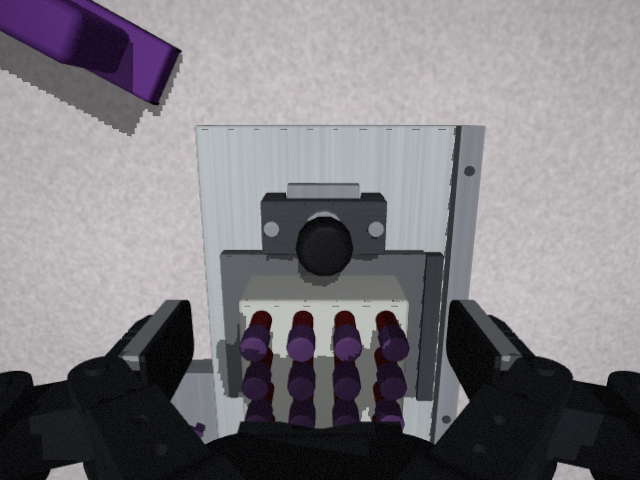

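View pics/t10.png

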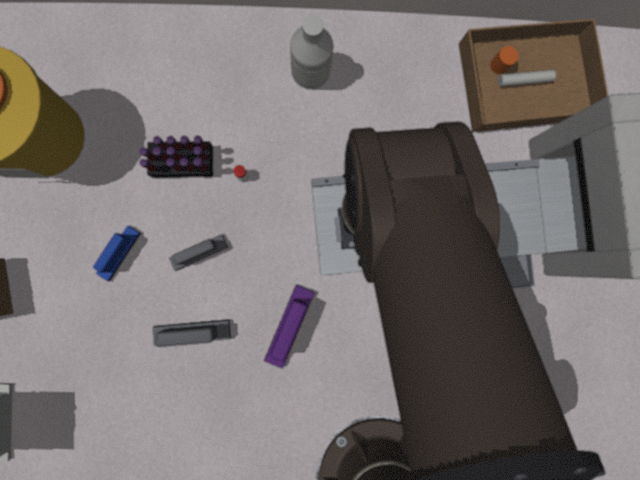

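```bash
python3 -m handwheel '[[0.7,35,-0.8,0,0,0,-1],[0.7,70,-0.8,0,0,0,-1],[0.7,92,-0.8,0,0,0,-1],[0.7,101,-0.8,0,0,0,-1],[0.7,103,-0.8,0,0,0,-1],[0.7,103,-0.8,0,0,0,-1]]' 80; python3 - <<'E'
from h import *
x,y=dec(0,165.3)
go(x,y,.097,yawdeg=6.87)
d=arm.snapshot("wrist"); cv2.imwrite("pics/w11.png",d["color"])
E
```

```text
time_s: 18.15
position: [0.5172, 0.0768, 0.0976]
tool_rot: [-1.571, -0.001, 0.12]
wrist_force: [0.2, 0.0, 0.4]
gripper_width: 0.0855
pos [517.2  76.8  97.6] rpy [-8.998e+01 -7.000e-02  6.890e+00] w 85.5 t 18.15 F [0.2 0.  0.4]
shift mm [0.  0.6 0.3] turn deg [-0.02  0.02  0.07]
```

View pics/w11.png

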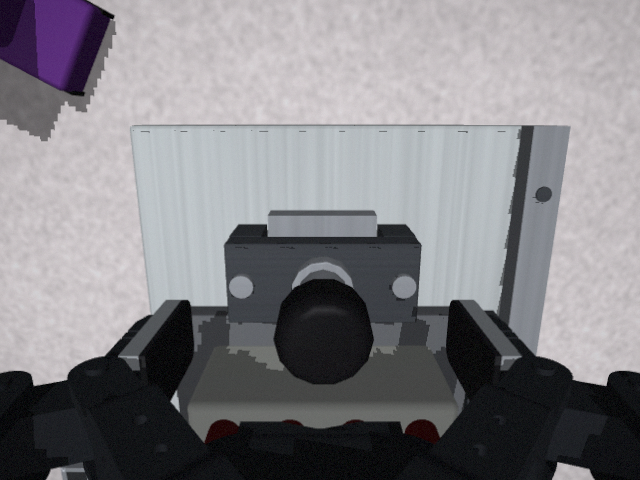

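Knob at (323,330), centred between the pads, so I close on it and check before pulling.

```bash
python3 -m handwheel '[[0,0,0,0,0,0,0.2],[0,0,0,0,0,0,1],[0,0,0,0,0,0,1],[0,0,0,0,0,0,1],[0,0,0,0,0,0,1],[0,0,0,0,0,0,1]]' 90; python3 -c "
from h import *
go(.5172,.0771,.112,yawdeg=6.87)"
```

```text
time_s: 18.95
position: [0.5183, 0.0767, 0.0979]
tool_rot: [-1.57, -0.003, 0.12]
wrist_force: [2.4, 0.2, 6.6]
gripper_width: 0.0289
pos [518.3  76.7  97.9] rpy [-89.98  -0.19   6.86] w 28.9 t 18.95 F [2.4 0.2 6.6]
shift mm [ -1.  -14.1   0.5] turn deg [-0.02 -0.01  0.19]
```

```bash
python3 -m handwheel '[[0,0,0,0,0,0,1],[0,0,0,0,0,0,1]]' 90; python3 - <<'E'
from h import *
go(.5172,.0771,.112,yawdeg=6.87)
d=arm.snapshot("wrist"); cv2.imwrite("pics/w12.png",d["color"])
d=arm.snapshot("scene"); cv2.imwrite("pics/s12.png",cv2.resize(d["color"][140:280,200:380],None,fx=4,fy=4))
E
```

```text
time_s: 19.2
position: [0.5183, 0.0767, 0.0979]
tool_rot: [-1.571, -0.003, 0.12]
wrist_force: [1.8, 0.3, 5.6]
gripper_width: 0.0291
pos [518.3  76.7  97.9] rpy [-89.98  -0.19   6.86] w 29.1 t 19.2 F [1.8 0.3 5.6]
shift mm [ -1.  -14.1   0.6] turn deg [-0.02 -0.01  0.19]
```

View pics/w12.png

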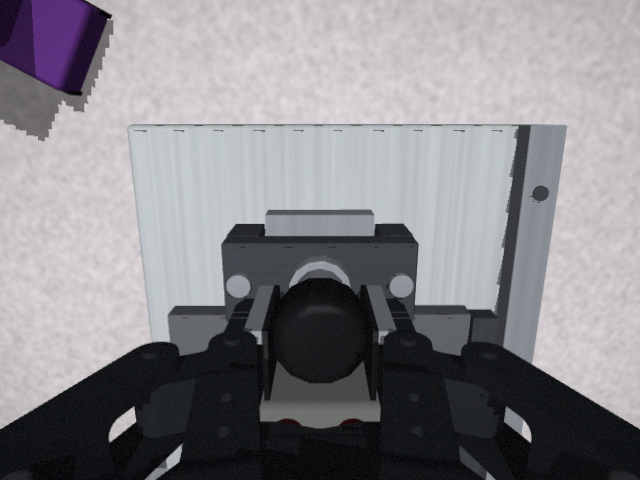

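View pics/s12.png

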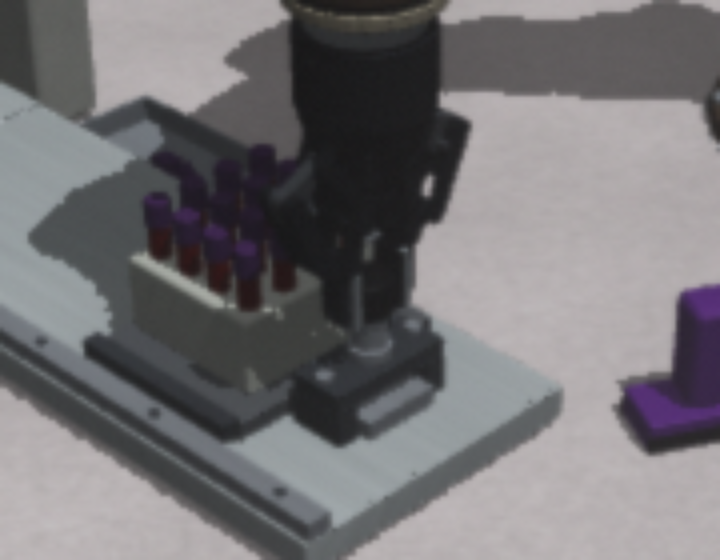

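```bash
python3 -m handwheel '[[0,-3,0,0,0,0,1],[0,-6,0,0,0,0,1],[0,-9,0,0,0,0,1],[0,-12,0,0,0,0,1],[0,-14,0,0,0,0,1],[0,-16,0,0,0,0,1],[0,-16,0,0,0,0,1],[0,-16,0,0,0,0,1]]' 100; python3 - <<'E'
from h import *
go(.5172,.0771,.113,yawdeg=6.87)
d=arm.snapshot("wrist"); cv2.imwrite("pics/w13.png",d["color"])
W=cloud(d);x,y=dec(0,165.3)
p=W[(W[...,2]>.11)&(W[...,2]<.14)&(np.hypot(W[...,0]-x,W[...,1]-y)<.012)]; print("knob top z",np.median(p[:,2]),len(p))
E
```

```text
time_s: 20.3
position: [0.5181, 0.0767, 0.1127]
tool_rot: [-1.571, -0.003, 0.12]
wrist_force: [8.2, 1.1, -10.9]
gripper_width: 0.0286
pos [518.1  76.7 112.7] rpy [-90.02  -0.15   6.87] w 28.6 t 20.3 F [  8.2   1.1 -10.9]
shift mm [-0.8 -0.3  0.5] turn deg [0.02 0.   0.15]
knob top z 0.13107002940219387 4405
```

View pics/w13.png

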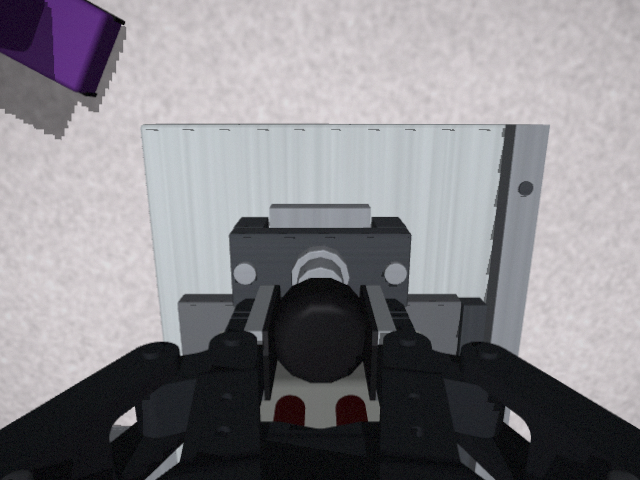

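```bash
python3 -m handwheel '[[0,-0.5,0,0,0,0,1],[0,-0.5,0,0,0,0,1],[0,-0.5,0,0,0,0,1],[0,-0.5,0,0,0,0,1],[0,-0.5,0,0,0,0,1],[0,-0.5,0,0,0,0,1],[0,-0.5,0,0,0,0,1],[0,-0.5,0,0,0,0,1],[0,-0.5,0,0,0,0,1],[0,-0.5,0,0,0,0,1]]' 100; python3 - <<'E'
from h import *
go(.5172,.0771,.113,yawdeg=6.87)
d=arm.snapshot("wrist"); W=cloud(d);x,y=dec(0,165.3)
p=W[(W[...,2]>.11)&(W[...,2]<.145)&(np.hypot(W[...,0]-x,W[...,1]-y)<.012)]; print("knob top z",np.median(p[:,2]),len(p))
d=arm.snapshot("scene"); cv2.imwrite("pics/s14.png",d["color"])
d=arm.snapshot("top"); cv2.imwrite("pics/t14.png",d["color"]); W=cloud(d)
s=W[232:280,150:240].reshape(-1,3); t=s[s[:,2]>0.056]; print("scraper rib top",rect(t),np.median(t[:,2]))
E
```

```text
time_s: 21.6
position: [0.5181, 0.0767, 0.1131]
tool_rot: [-1.571, -0.003, 0.12]
wrist_force: [9.1, 1.9, -12.0]
gripper_width: 0.0285
pos [518.1  76.7 113.1] rpy [-90.03  -0.15   6.88] w 28.5 t 21.6 F [  9.1   1.9 -12. ]
shift mm [-0.9  0.1  0.5] turn deg [0.03 0.01 0.15]
knob top z 0.13140988350263727 4397
scraper rib top (array([463.3, 385.5]), array([22.2, 83.7]), 25.5) 0.060216086862657336
```

View pics/s14.png

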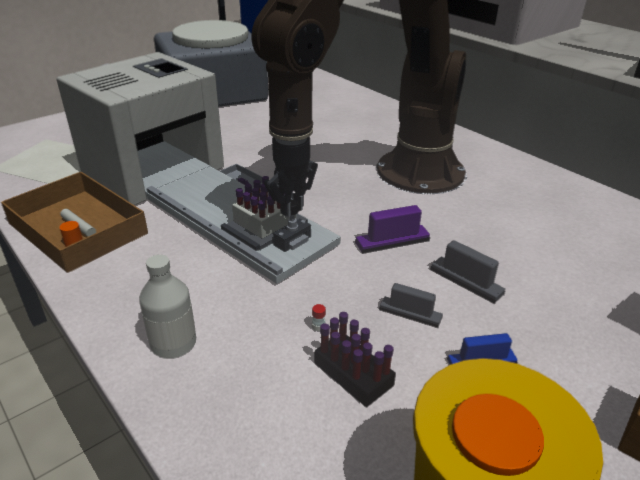

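```bash
python3 -c "
from workcell import arm
print(arm.finish_job())"
```

```text
the job is handed in; nothing more can be done
None
```

The job is handed in at about 21.7 s of the 67 s allowed. All four bits are in the waste tray and the fingers were still holding the plunger fully up.

- **Scraper:** I took the smaller grey scraper and wiped the bed in two passes. I then stood it back on the bench where it came from, about 0.31 m from the knob. The last picture shows it let go and upright, with the rib top 60 mm above the bench.
- **Bits:** After the second pass, while the scraper was still in hand, the top camera showed the bed clear. The bits lay 4–19 mm across and up to 56 mm along the tray from its centre. Two of them appear to rest on edge, with tops about 23 mm above the tray floor. That puts their centres at roughly 12 mm, against the 18 mm limit. I did not look at the tray again after that, because the arm hides it from the cameras.
- **Plunger:** After holding for over a second, the knob's top was at 131.4 mm against 116 mm seated, which is its full 15 mm of travel. The wrist force of -12 N vertically fits the spring, and there was no slip at 100 N grip. There was also a steady sideways force of about 9 N on the wrist.
- **One disagreement:** The gripper read 28.5–29 mm on the 32 mm knob; the hold was stable, so I went ahead.
- **Left alone:** The vial and tube rack show in the same place in the last picture as at the start. I checked the shuttle by eye only: it is still at the loading end, and I did not measure its position.

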